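# Stow the lure cases in the tackle box and pin it shut

### The job

Lift the three lure cases together out of their slanted stand and lower them, still at that lean, into the snug well of the tackle box, one bottom edge first along the well's end wall, then swing them upright so they stand fully home, and let go. Shut the lid, swing the hasp down over the staple, and drop the retaining pin through the staple's eye until its flange rests on it. Do not disturb the reel, the dish or the pliers.

Things in the scene. Friction and masses are not known exactly. Their poses are not given: they have to be found in the camera images.
- case_a_mid (a point): Centre of the case farthest from the robot, one of three equal slim grey lure cases standing on edge side by side like books. Each is 102 long (own x) x 16 thick (own y) x 70 high (own z), 70 g. In the stand they lean sideways: own x climbs 30 degrees towards the right (-y), own z leans 30 degrees to the left (+y), so a tool taking the pile squarely is tilted 30 degrees, fingers pointing to the right.
- case_b_mid (a point): Centre of the middle case, so of the whole pile (102 long, 48 thick, 70 high). Same size and axes as case_a. Pinched across its 48 thickness, over the middle of its length and near its top edge, with about 40 N, the pile holds together by friction.
- case_c_mid (a point): Centre of the case nearest the robot; same size and axes as case_a.
- stand_corner (a point): Fixed white stand holding the pile: its low inner corner line at mid-width, where the pile's low bottom edge rests. x: horizontal, about to the right (-y of the world). Its floor climbs from here at 30 degrees along x for 116. Side cheeks (67 over the outsides) rise 26 square to that floor, leaving the upper 44 of the pile's broad sides free; the end board rises 38. Draw the pile out square to the floor.
- well (a point): Centre of the floor, 4 above the deck, of the snug well in the open olive tackle box. Axes are the box's: x to the hinge side, away from the robot, y left, z up. 105 long (y), 52 wide (x), walls 3 thick and 18 high all round. Above these it is clear up to the box's walls (100 high), which are from this point 58 to the front, 124 to the hinge side, 95 left, 160 right. Other contents are below 30.
- lid_hinge (a point): Middle of the lid's hinge line (along y) at the top of the box's far wall, 100 above the deck. Axes are the box's. The box is 190 (x) x 264 (y) x 100 high outside; its front wall's outer face is 190 in front of this point.
- lid (a joint): Lid angle in rad about lid_hinge: 0 shut, starts near 1.7 (just past upright). Flat plate, 192 from hinge to front edge, 268 wide, 12 thick: shut, its top is 112 above the deck. The hinge is stiff: it stays where it is left, and about 3 N at its front edge moves it. Push its outer face over and down, clear of the hasp (40 wide, mid-width).
- hasp (a joint): Hasp angle in rad: 0 hangs down over the staple, 1.57 sticks out to the robot, more leans up; starts near 1.8. Steel strap on the lid's front edge, 40 wide, 3 thick, 60 long, slotted from 30 to 46 for the staple. Lid shut: its pivot line (along y) is 195 in front of lid_hinge, 104 above the deck. Stiff: stays where left, 2 N moves it. Press its solid part (5 to 30 from the pivot), above the staple.
- eye (a point): Centre of the staple's round upright hole, at its top face: a flat level steel eye on the middle of the box's front, 22 wide, 5 thick, top 72.5 above the deck, reaching 31 out from the front wall. Hole 10 in diameter, its centre 20 out from the wall. Axes are the box's. Two spring clips, 85 to each side, look after themselves.
- pin_mid (a point): Steel retaining pin upright in a hole of a fixed teak block (100 x 62 x 42 high). The point is half-way up the pin, on its axis, at the underside of its flange (16 in diameter, 3 thick), which rests on the block. Below: shank 6 in diameter, 36 long, tapered tip. Above: barrel to hold, 13 in diameter, from 3 to 36 above the point. 45 g. Own z points up.
- reel: Orange fishing reel, about 95 long over its foot and 76 high, origin at the underside; a bystander.
- dish: White ceramic dish of lead sinkers, 100 across, 30 high, origin at the underside; a bystander.
- pliers: Stainless pliers with black grips, 150 long, lying flat, 10 high; origin near the pivot; a bystander.
Not all that is in view belongs to the job. Leave any orange or pink look-alike of the part that bears case_c_mid alone.

How it is judged:
By the outcome, as a careful person would: the job done as asked, in the order asked, and still so for the second after the job is handed in, with the robot touching nothing.
It also fails if it takes over 72 s, if anything falls off the work surface, if the arm or the gripper's body presses on something with over 40 N, if the wrist force passes 120 N, or if a joint passes its speed limit or range.

### The arm

A 7-joint arm with a two-finger parallel gripper is mounted at the origin on the work surface. World frame = base frame: x ahead of the robot, y to its left, z up, the work surface at z = 0. Lengths are in mm, angles in degrees, forces in N, time in s.
With the tool pointing down it reaches from about 400 to 900 mm from the base axis. Payload 5.6 kg.
Tool frame: the origin (TCP) lies midway between the tips of the shut fingers; the grasp point (between the pads) lies 19 mm behind it; z points along the fingers, y is the line along which they close (so a half turn about z gives the same grasp; the last joint's range is limited). The gripper opens to 92 mm and grips with 3 to 60 N. Pads are 20 mm wide; open, the fingers measure 128 mm over their backs; the gripper's body (75 mm by 189 mm) begins 69 mm behind the grasp point.
Start: joints at [-74.198, 26.786, -0.665, 91.828, 0.344, 61.387, -3.226], TCP at [203.769, 617.242, 214.592] pointing down, gripper open.
Joint ranges: [-144.91, 144.91], [-17.63, 115.5], [-89.93, 88.59], [15.96, 139.68], [-74.01, 254.01], [8.47, 105.57], [-167.45, 167.45]. Speed limits (degrees/s): [147.25, 147.25, 180, 180, 180, 180, 180].

### API

Orientations are given as [roll, pitch, yaw] about the fixed x, y, z axes, in that order (R = Rz(yaw) Ry(pitch) Rx(roll)).
In Python, from cell import * gives the robot as it stands. Calls block until the motion is done:
- move_pose(position, orientation): joint-space move of the TCP to a pose.
- movel(position, orientation=None, rate=150, stop_force=None): straight line of the TCP; orientation=None keeps the orientation; rate is the mean speed in mm/s. With stop_force (N) it stops when the force on the tool has changed by that much, and returns True; else False.
- move_j(angles): joint-space move.
- move_gripper(opening, effort=None): opening from 0.0 (shut) to 1.0 (fully open); effort is the grip in N (None keeps the last); returns when the fingers have stopped.
- pause(seconds).
- solve_ik(position, orientation): joint angles nearest the present ones, or None.
- observe(): the state.
- capture(name): name is "scene" or "top" or "wrist"; returns a dict with "img" (400x640x3 uint8, red, green, blue), "fov_y" (degrees; the focal length in pixels is half the picture's height over the tangent of half this angle, whatever the lens; pixels are square), "cx", "cy" (the principal point, pixels), "origin" and "rotation" of the camera in the world. Camera axes: x right, y down, z forward; pixel columns grow to the right and rows downward; lengths in mm; the calibration is good to about 2 mm. A picture is of the moment at which its call begins. There is no depth.
A pose or a line that the arm cannot do raises Unreachable and nothing moves.
- close_job(): hands the job in; it is judged then, once.
The state is a dict: "time_s": time; "joint_pos": joint angles; "joint_vel": joint speeds; "joint_torque": joint torques, N m; "tool_pos": TCP position; "tool_rot": TCP orientation; "force": force on the tool from outside, world axes, zero at the start; "wrist_torque": the same for the moment, N m; "finger_gap": opening from 0.0 (shut) to 1.0 (fully open); "grasp_force": force on a finger pad.
Only numpy, scipy, OpenCV 4.12 (cv2) and the standard library are available. Lean on these libraries where they do the work, as an engineer would, in place of code of your own. Each camera call takes 0.05 s, during which the arm holds its last target. There are 200 camera calls.

## Working session

There is one attempt and no reset: what is moved stays moved. The work goes in short steps, each a Python script; the robot and the scene stay as the last script left them, time stands still between calls to the robot, and variables do not carry over. Pictures are saved under pics/ and viewed, at most 12 in all, crops included, and the job is handed in when it is done.

```bash
ls; mkdir -p pics; python3 - <<'E'
from cell import *
import cv2,numpy as np,pickle
d={}
for n in("scene","top","wrist"):
    c=capture(n);d[n]=c;print(n,c["fov_y"],c["cx"],c["cy"],np.round(c["origin"],1).tolist(),np.round(c["rotation"],4).tolist())
    cv2.imwrite(f"pics/{n}0.png",c["img"][:,:,::-1])
pickle.dump(d,open("c0.pkl","wb"))
a=[cv2.imread(f"pics/{n}0.png") for n in("scene","top")]
o=observe();print(o["time_s"],o["tool_pos"],o["tool_rot"],o["finger_gap"])
E
```

```text
pics
scene 43.55053480088234 324.1901211244997 198.97766499178877 [1012.3, 829.5, 1222.6] [-138.9243, 0.6315, 146.3525]
top 48.92123543331689 320.77147062654603 195.5642316422936 [290.6, 13.1, 1249.0] [-170.7414, 0.5125, -90.3302]
wrist 59.87496946997102 315.3201902579096 198.4908822919344 [130.7, 640.8, 382.4] [164.0788, 0.0745, 71.7876]
0.15 [203.65756778 616.81497865 213.88609481] [-1.79923771e+02  6.24032271e-03  1.61730639e+02] 1.0013779104652807
```

View pics/scene0.png

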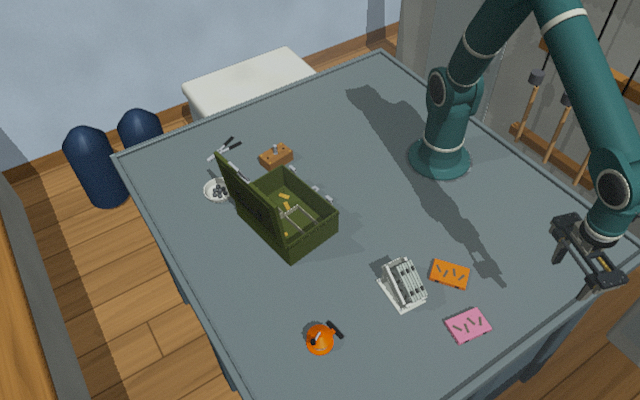

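View pics/top0.png

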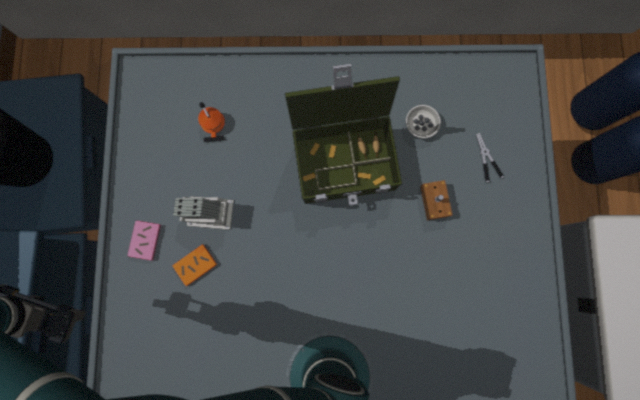

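The scene picture shows the stand at (400,285), the open box at (280,215), the pin block at (275,152), the reel at (320,335), the dish at (215,190) and the pliers at (225,148). Things that could be taken for the pile:
- the grey pile in the white stand, top view (203,210)
- the orange flat case (195,264)
- the pink flat case (144,240)

I choose the grey one in the stand and check it in a close crop.

```bash
cat > h.py <<'E'
import numpy as np,cv2,pickle
from scipy.spatial.transform import Rotation as Ro
def cam(c):
    R=Ro.from_euler('xyz',c["rotation"],degrees=True).as_matrix()
    f=200/np.tan(np.radians(c["fov_y"]/2)); return R,np.array(c["origin"]),f
def px2w(c,uv,z):
    R,o,f=cam(c);d=R@np.array([(uv[0]-c["cx"])/f,(uv[1]-c["cy"])/f,1]);return o+d*(z-o[2])/d[2]
def w2px(c,P):
    R,o,f=cam(c);q=(np.atleast_2d(P)-o)@R;return q[:,:2]/q[:,2:]*f+[c["cx"],c["cy"]]
def crop(c,x0,y0,x1,y1,s):
    i=cv2.resize(c["img"][y0:y1,x0:x1,::-1],None,fx=s,fy=s,interpolation=cv2.INTER_CUBIC)
    for x in range((x0+9)//10*10,x1,10):
        cv2.line(i,(int((x-x0+.5)*s),0),(int((x-x0+.5)*s),6 if x%50 else 14),(0,255,255),1)
        if x%20==0: cv2.putText(i,str(x),(int((x-x0+.5)*s)-8,24),0,.35,(0,255,255))
    for y in range((y0+9)//10*10,y1,10):
        cv2.line(i,(0,int((y-y0+.5)*s)),(6,int((y-y0+.5)*s)),(0,255,255),1)
        if y%20==0: cv2.putText(i,str(y),(8,int((y-y0+.5)*s)+4),0,.35,(0,255,255))
    return i
E
python3 - <<'E'
from h import *
d=pickle.load(open("c0.pkl","rb"))
A=crop(d["top"],165,185,245,240,7);B=crop(d["top"],415,170,455,225,6)
C=crop(d["scene"],370,245,440,320,7.4)
P=np.zeros((600,800,3),np.uint8)
P[:385,:560]=A
P[:330,560:800]=B
C=crop(d["scene"],375,250,435,318,3.1);P[388:388+C.shape[0],:C.shape[1]]=C[:212]
D=crop(d["scene"],255,135,300,175,5);P[388:388+D.shape[0],300:300+D.shape[1]]=D[:212]
cv2.imwrite("pics/c1.png",P)
cv2.imwrite("pics/c2.png",crop(d["top"],280,60,460,210,4))
t=d["top"]
print(px2w(t,(203,210),70),px2w(t,(338,176),4),px2w(t,(440,198),78))
E
```

```text
[445.52811865 341.83126536  70.        ] [550.52201127 -27.05039338   4.        ] [ 472.5906721  -298.18788932   78.        ]
```

View pics/c1.png

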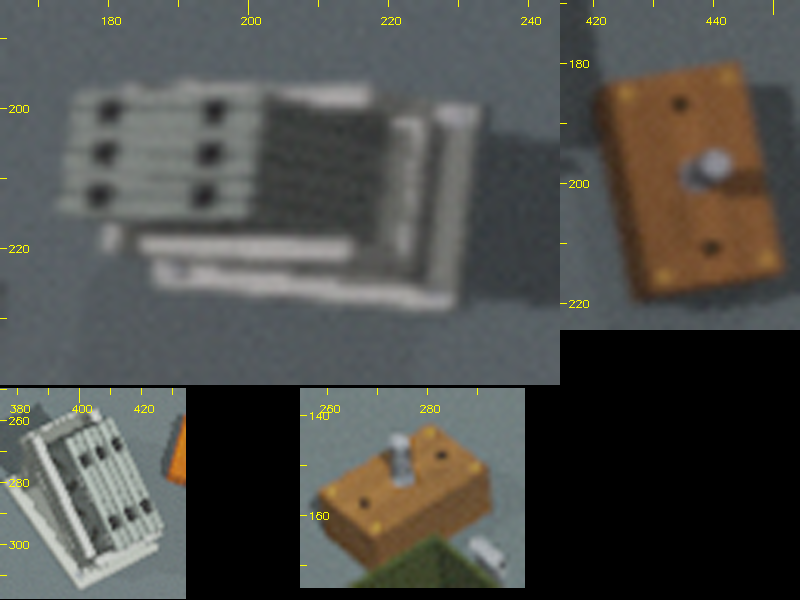

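View pics/c2.png

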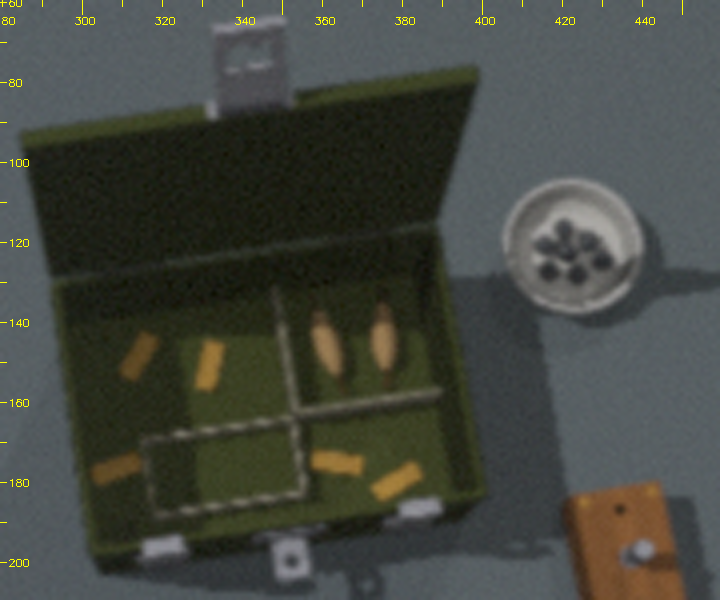

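The close crop confirms the grey pile in the white stand: its light top face has corners at about (175.6,197.4), (202,198), (200,215) and (173,215). The eye is at (352,200), the well's wall corners are near (316,169), (352,164), (355,182) and (319.5,188), and the pin top is at (440,197). Next I fit rough poses, then take closer wrist views.

```bash
cat >> h.py <<'E'
from scipy.optimize import least_squares
def boxpts(p,L): # p=[x,y,yaw] of well centre (ground), L: local pts (z above deck)
    c,s=np.cos(p[2]),np.sin(p[2]);L=np.atleast_2d(L).astype(float)
    return np.c_[p[0]+c*L[:,0]-s*L[:,1],p[1]+s*L[:,0]+c*L[:,1],L[:,2]]
C30,S30=np.cos(np.pi/6),.5
def pilepts(p,L): # p=[x,y,z,yaw] pile centre; yaw 0 -> own y = world x
    A=np.array([[0,1,0],[-C30,0,S30],[S30,0,C30]]) # cols own x,y,z in world
    A=np.array([[0,1,0],[-C30,0,S30],[S30,0,C30]])
    return np.array(p[:3])+np.atleast_2d(L)@A.T@Ro.from_euler('z',p[3]).as_matrix().T
WELL=[[27.5,54,22],[27.5,-54,22],[-27.5,-54,22],[-27.5,54,22]]
EYE=[[-58-20,-32.5,72.5]] # box mid y: (95-160)/2
TOPF=[[-51,24,35],[51,24,35],[51,-24,35],[-51,-24,35]]
E
python3 - <<'E'
from h import *
d=pickle.load(open("c0.pkl","rb"));t=d["top"]
f=lambda q:[280+q[0]/4-.5,60+q[1]/4-.5]
W=np.array([f(q) for q in[(145,440),(292,418),(302,492),(160,514),(291,561)]])
r=least_squares(lambda p:(w2px(t,boxpts(p,WELL+EYE))-W).ravel(),[550,-27,.1]);print("box",r.x,np.degrees(r.x[2]),np.round(r.fun.reshape(-1,2),1).tolist())
print("topcorners pred",(w2px(t,boxpts(r.x,[[124,97.5,100],[124,-162.5,100],[-58,-162.5,100],[-58,97.5,100]]))).round(1).tolist())
g=lambda q:[165+q[0]/7-.5,185+q[1]/7-.5]
T=np.array([g(q) for q in[(78,90),(262,93),(250,215),(58,213)]]);s=d["scene"]
h=lambda q:[375+q[0]/3.1-.5,250+q[1]/3.1-.5]
S=np.array([h(q) for q in[(68,44),(103,28),(163,140),(112,172)]])
# scene: order low-left... image up-right = -x -y ; only check
r2=least_squares(lambda p:(w2px(t,pilepts(p,TOPF))-T).ravel(),[440,340,70,-.05],x_scale=[10,10,10,.1]);print("pile",r2.x,np.degrees(r2.x[3]),np.round(r2.fun.reshape(-1,2),1).tolist())
print("scene pred",w2px(s,pilepts(r2.x,TOPF)).round(1).tolist(),S.round(1).tolist())
print("eye",boxpts(r.x,EYE))
print("pin",px2w(t,(440.3,196.7),78)); print("pin scene",px2w(s,(274.5,144.9),78))
E
```

```text
box [ 5.46103405e+02 -1.98690322e+01  1.37479670e-01] 7.877004869761649 [[-0.2, 0.1], [0.4, 0.2], [0.9, 0.4], [-1.2, 0.3], [0.0, -1.1]]
topcorners pred [[294.1, 131.2], [388.7, 117.8], [400.2, 182.8], [303.2, 196.7]]
pile [ 4.52418142e+02  3.63080777e+02  5.32565672e+01 -9.43582388e-02] -5.406328843371775 [[-0.1, 0.2], [0.3, -0.4], [-0.4, 0.3], [0.3, -0.1]]
scene pred [[412.7, 310.0], [395.6, 273.7], [410.8, 266.2], [427.9, 302.1]] [[396.4, 263.7], [407.7, 258.5], [427.1, 294.7], [410.6, 305.0]]
eye [[473.29339787 -62.75204615  72.5       ]]
pin [ 476.12494476 -299.16774971   78.        ]
pin scene [ 474.49182121 -301.92801239   78.        ]
```

```bash
cat >> h.py <<'E'
def toolR(yaw,tilt,sg): # frame leaning: own z leans by tilt (deg) toward +y; yaw rad. returns pile R and tool rpy
    t=np.radians(tilt);Rp=Ro.from_euler('z',yaw).as_matrix()@np.array([[0,1,0],[-np.cos(t),0,np.sin(t)],[np.sin(t),0,np.cos(t)]])
    Rt=np.c_[-sg*Rp[:,0],sg*Rp[:,1],-Rp[:,2]]
    return Rp,Ro.from_matrix(Rt).as_euler('xyz',degrees=True).tolist()
def wcam(c,T,rpy): # predicted wrist cam at another tool pose from CAL
    Rt=Ro.from_euler('xyz',rpy,degrees=True).as_matrix()
    k=pickle.load(open("cal.pkl","rb"));d=dict(c);d["origin"]=np.array(T)+Rt@k[1];d["rotation"]=Ro.from_matrix(Rt@k[0]).as_euler('xyz',degrees=True);return d
E
python3 - <<'E'
from h import *
from cell import *
c=pickle.load(open("c0.pkl","rb"))["wrist"];o=observe()
Rt=Ro.from_euler('xyz',o["tool_rot"],degrees=True).as_matrix();R,og,f=cam(c)
pickle.dump((Rt.T@R,Rt.T@(og-o["tool_pos"])),open("cal.pkl","wb"));print(Rt.T@(og-o["tool_pos"]))
b=[546.1,-19.9,.1375];pl=[451,357,62,-.094]
for T,y in[((430,-110,260),180),((450,-110,290),180),((430,-100,290),0)]:
    w=wcam(c,T,[180,0,y]);print(T,y,w2px(w,np.vstack([boxpts(b,WELL+EYE),[476,-300,78]])).round().tolist(),solve_ik(T,[180,0,y]) )
for sg in(1,-1):
    Rp,rp=toolR(pl[3],30,sg);
    for back in(-4,130):
        T=np.array(pl[:3])+Rp[:,2]*back;print(sg,back,T.round(),np.round(rp),(w2px(wcam(c,T,rp),pilepts(pl,TOPF)).round().tolist()),solve_ik(T,rp))
    for tl in(30,10,0):
        Rp,rp=toolR(b[2],tl,sg);T=np.array([546,-20,50.]);print(sg,tl,solve_ik(T,rp),solve_ik(T+[0,0,150],rp))
E
```

```text
[  76.81180013   -0.31701827 -168.51141695]
(430, -110, 260) 180 [[429.0, 271.0], [346.0, 281.0], [341.0, 242.0], [427.0, 231.0], [359.0, 215.0], [137.0, 219.0]] [-33.12069782   2.19143688  45.27244161 118.50165195  -1.79822544
  59.96800467 103.03098891]
(450, -110, 290) 180 [[424.0, 247.0], [345.0, 257.0], [340.0, 219.0], [422.0, 209.0], [357.0, 190.0], [148.0, 194.0]] [-34.9628603    2.73447802  47.09066641 114.04204789  -2.22592881
  64.11244311 103.06750377]
(430, -100, 290) 0 [[197.0, 46.0], [289.0, 33.0], [296.0, 82.0], [208.0, 95.0], [282.0, 131.0], [501.0, 129.0]] [-51.11672387  -2.15289513  60.44963964 116.95666165   2.08157879
  64.12035501 -81.59334069]
1 -4 [451. 355.  59.] [180.  30.  85.] [[379.0, 170.0], [368.0, 389.0], [263.0, 389.0], [253.0, 170.0]] [-66.99627722  46.2474077   24.16174284  92.10198818   1.04181251
  68.50723174 -52.01353054]
1 130 [457. 422. 175.] [180.  30.  85.] [[348.0, 135.0], [344.0, 260.0], [287.0, 259.0], [284.0, 135.0]] [-68.76632097  42.87361336  24.79793554  80.19184033   1.42099273
  84.01166444 -52.29536725]
1 30 [-43.33709966  37.664835
[... 868 characters left out ...]
42.36508073 -14.33079266  78.08582571  22.55322864
  88.80988165 110.48008248]
-1 30 [-1.88134169e+01  3.41386895e+01 -3.95637134e-02  1.14013718e+02
  4.24137060e+01  4.67415002e+01  1.35334361e+02] [-17.49092993  20.65359876  -1.65614704 109.9733581   34.87164513
  60.85331421 148.34153792]
-1 10 [ -5.13847891  30.10169517  -2.89343985 113.80056718  18.97724227
  37.62415456 165.00475778] [ -62.26070366   37.96855639   77.79869327  111.58082922  -32.4061771
   59.56093091 -143.97714364]
-1 0 [ -52.0894704    60.14574696   76.48822984  115.88617998  -66.91807657
   66.4445218  -116.81868476] [ -55.7380878    38.23843415   77.71225326  110.37911848  -41.21632995
   66.60968048 -134.18451667]
```

```bash
python3 - <<'E'
from h import *
from cell import *
d={}
move_pose([440,-110,270],[180,0,0]);print(observe()["time_s"]);d["box"]=capture("wrist")
pl=[451,357,62,-.094];Rp,rp=toolR(pl[3],30,1)
move_pose((np.array(pl[:3])+Rp[:,2]*130).tolist(),rp);print(observe()["time_s"],observe()["tool_pos"])
d["pile"]=capture("wrist");pickle.dump(d,open("c1.pkl","wb"))
cv2.imwrite("pics/w1.png",crop(d["box"],150,20,550,220,2))
cv2.imwrite("pics/w2.png",crop(d["pile"],190,70,430,300,2.6))
E
```

```text
2.8583
4.8917 [458.65870568 420.05319184 175.8594738 ]
```

View pics/w1.png

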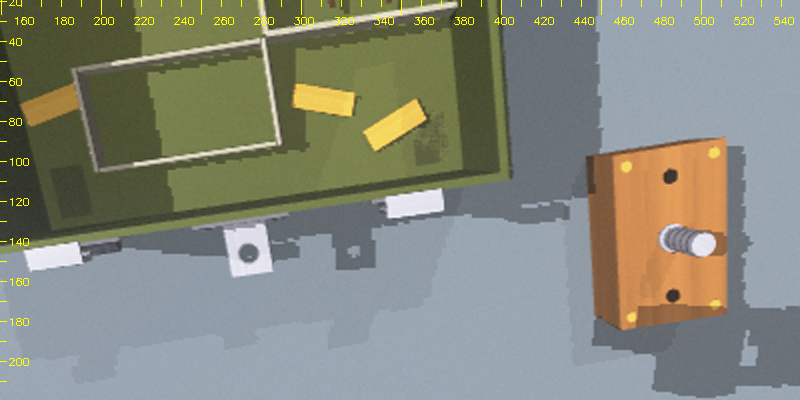

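View pics/w2.png

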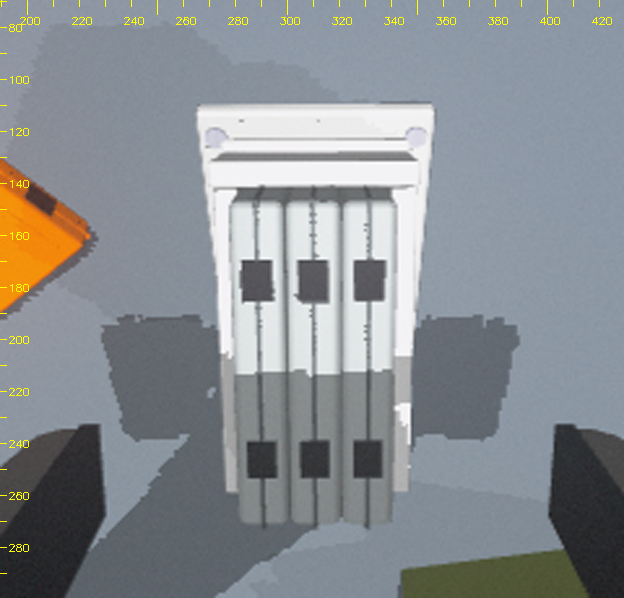

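The box view shows the well rim at about (188,55), (282,40), (288.5,92) and (198.5,104.5), the eye at (274,146) and the pin top at (501.5,141.5). The pile view shows the grey pile's top face at (279..340, 147..270), centred between the fingers.

```bash
python3 - <<'E'
from h import *
d=pickle.load(open("c1.pkl","rb"));c=d["box"];t=pickle.load(open("c0.pkl","rb"))["top"]
f=lambda q:[150+q[0]/2-.5,20+q[1]/2-.5]
W=np.array([f(q) for q in[(76,70),(265,40),(279,145),(97,170),(249,253),(511,179)]])
L=WELL+EYE+[[-58,-163-1.5,100]]
r=least_squares(lambda p:(w2px(c,boxpts(p,L))-W).ravel(),[550,-27,.1]);print("box",r.x,np.degrees(r.x[2]),np.round(r.fun.reshape(-1,2),1).tolist(),"eye",boxpts(r.x,EYE), px2w(c,f((249,253)),72.5))
print("pin top",px2w(c,f((704,244)),78))
p=d["pile"];g=lambda q:[190+q[0]/2.6-.5,70+q[1]/2.6-.5]
T=np.array([g(q) for q in[(393,202),(391,522),(238,522),(231,202)]])
tt=np.array([[175.6,197.4],[201.9,197.8],[200.2,215.2],[172.8,214.9]])
for wt in(0,.5):
    r2=least_squares(lambda q:np.r_[(w2px(p,pilepts(q,TOPF))-T).ravel(),wt*(w2px(t,pilepts(q,TOPF))-tt).ravel()],[451,357,62,-.09],x_scale=[10,10,10,.1]);print("pile",r2.x,np.degrees(r2.x[3]),np.round(r2.fun.reshape(-1,2),1).tolist())
E
```

```text
box [ 5.45943406e+02 -2.33495378e+01  1.31547550e-01] 7.537119416893889 [[-0.6, -0.1], [0.6, 1.4], [1.0, 0.5], [-0.2, 0.5], [-0.5, -1.8], [-0.3, -0.3]] eye [[472.8802944  -65.79988205  72.5       ]] [471.00623934 -66.26158803  72.5       ]
pin top [ 476.99593675 -301.76091748   78.        ]
pile [ 4.48546793e+02  3.50168006e+02  6.89773879e+01 -9.40027922e-02] -5.385963256875172 [[0.8, -0.0], [-0.6, -0.2], [0.5, -0.0], [-0.8, 0.2], [0.0, 0.0], [0.0, 0.0], [0.0, 0.0], [0.0, 0.0]]
pile [ 4.48796358e+02  3.52243019e+02  7.08836695e+01 -9.40174689e-02] -5.386804171223716 [[1.2, -0.7], [-0.3, 0.4], [0.3, 0.6], [-1.1, -0.5], [0.8, 0.2], [1.3, -0.1], [0.9, 0.4], [1.0, 0.2]]
```

```bash
python3 - <<'E'
from h import *
from cell import *
pl=[448.7,351,69.8,-.094];Rp,rp=toolR(pl[3],30,1);P=np.array(pl[:3]);z=Rp[:,2]
def st(m):o=observe();print(m,round(o["time_s"],2),o["tool_pos"].round(1),o["force"].round(1),round(o["finger_gap"],3),np.round(o["grasp_force"],1))
movel((P+z*60).tolist(),rp,rate=200)
print(movel((P-z*1).tolist(),rp,rate=80,stop_force=6));st("at")
move_gripper(0.3,40);st("grip")
movel((P+z*8).tolist(),rp,rate=40);movel((P+z*75).tolist(),rp,rate=120);st("lift")
b=[545.9,-23.3,.1315];Rb,rb=toolR(b[2],30,1)
C=boxpts(b,[[0,52.5-14,4+70]])[0]+51*Rb[:,0]+34*Rb[:,2]
st("x");movel((C+[0,0,50]).tolist(),rb,rate=220);st("hover")
c=capture("wrist");cv2.imwrite("pics/w3.png",c["img"][:,:,::-1]);pickle.dump(c,open("c2.pkl","wb"))
E
```

```text
False
at 6.33 [449.  350.9  69.2] [-0.2  0.3 -0.1] 0.999 0.0
grip 7.07 [448.6 350.6  68.9] [0.2 1.8 0.2] 0.518 40.0
lift 8.15 [451.9 387.7 134.2] [ 0.1 -0.8 -3. ] 0.523 40.0
x 8.15 [451.9 387.7 134.2] [ 0.1 -0.8 -3. ] 0.523 40.0
hover 10.18 [544.5 -10.9 178.7] [ 0.   0.  -1.8] 0.523 40.0
```

View pics/w3.png

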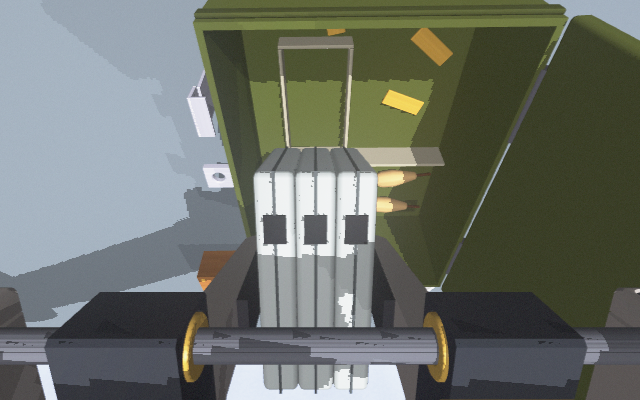

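The wrist picture shows the pile held between the fingers (255-378 columns). The well lies ahead with its left end wall at (278-354, 42), and its side walls converge symmetrically on the pile's axis. Next I lower and touch.

```bash
python3 - <<'E'
from h import *
from cell import *
def st(m):o=observe();print(m,round(o["time_s"],2),o["tool_pos"].round(2),o["force"].round(1),round(o["finger_gap"],3),np.round(o["grasp_force"],1));return o["tool_pos"]
b=[545.9,-23.3,.1315];Rb,rb=toolR(b[2],30,1)
ux,uy=np.array([np.cos(b[2]),np.sin(b[2]),0]),np.array([-np.sin(b[2]),np.cos(b[2]),0])
C=boxpts(b,[[0,52.5-14,4]])[0]+51*Rb[:,0]+34*Rb[:,2]
movel((C+[0,0,28]).tolist(),rb,rate=150)
print(movel((C-[0,0,7]).tolist(),rb,rate=30,stop_force=6));p=st("floor");print("dz vs C",p[2]-C[2])
q=p+[0,0,2.5];movel(q.tolist(),rb,rate=30)
h=[]
for s in(1,-1):
    print(movel((q+s*ux*7).tolist(),rb,rate=20,stop_force=5));h.append(st("x%d"%s));movel(q.tolist(),rb,rate=40)
print("x offs",[(k-C)@ux for k in h])
print(movel((q+uy*12).tolist(),rb,rate=20,stop_force=5));k=st("y");print("y off",(k-C)@uy)
E
```

```text
True
floor 12.03 [544.3  -12.19  53.5 ] [-1.1  1.   5.6] 0.522 40.0
dz vs C -5.4441231302935975
True
x1 12.59 [546.58 -11.94  55.14] [ 0.3  1.9 -2. ] 0.517 40.0
True
x-1 13.1 [542.99 -11.93  55.86] [ 2.   0.1 -1.9] 0.522 40.0
x offs [np.float64(2.1595448155983705), np.float64(-1.3907223084449967)]
True
y 13.71 [543.38  -9.21  56.05] [-0.2 -1.6  0.1] 0.521 40.0
y off 2.962943113370212
```

```bash
cat > sw.py <<'E'
from h import *
from cell import *
def st(m):
    o=observe();print(m,round(o["time_s"],2),o["tool_pos"].round(2),o["force"].round(1),round(o["finger_gap"],3),np.round(o["grasp_force"],1));return o["tool_pos"]
b=[545.9+.4*.99,-23.3+.4*.13,.1315]
ux,uy=np.array([np.cos(b[2]),np.sin(b[2]),0]),np.array([-np.sin(b[2]),np.cos(b[2]),0])
def tp(th,d,h,w=.91,e=(-51,-28)):
    R,r=toolR(b[2],th,1);return boxpts(b,[[0,52.5+w-d,4+h]])[0]-e[0]*R[:,0]-e[1]*R[:,2],r
D=lambda th,h:(18-h)*np.tan(np.radians(th))
E
python3 - <<'E'
from sw import *
for th in(30,26,22,18,14,12):
    T,r=tp(th,D(th,1)+1.2,1);movel(T.tolist(),r,rate=25)
st("th12 "+str(T.round(2)))
print(movel((T-[0,0,5]).tolist(),r,rate=15,stop_force=5));p=st("floor");print("z off",p[2]-T[2]+1)
movel(T.tolist(),r,rate=20)
print(movel((T+uy*5).tolist(),r,rate=15,stop_force=4));k=st("left");print("left off",(k-T)@uy,"expected 1.2")
movel(T.tolist(),r,rate=20);st("back")
E
```

```text
th12 [545.7  -18.75  42.99] 15.32 [545.44 -17.29  42.46] [ 0.3  0.  -2.2] 0.518 40.0
True
floor 15.54 [545.62 -17.3   41.8 ] [-0.6  0.2  4.2] 0.52 40.0
z off -0.18925536274362287
True
left 16.06 [544.93 -17.24  42.48] [-0.1 -2.  -1.7] 0.518 40.0
left off 1.6028582953393493 expected 1.2
back 16.32 [545.34 -18.75  42.72] [-0.1 -0.2 -2. ] 0.52 40.0
```

```bash
python3 - <<'E'
from sw import *
for th in(10,8,6,4,2,0):
    T,r=tp(th,D(th,.5)+.5+(12-th)/12,.7,w=1.2);movel(T.tolist(),r,rate=12)
    print(th,observe()["force"].round(1).tolist())
pause(.15);st("up "+str(T.round(2)))
print(movel((T-[0,0,4]).tolist(),r,rate=15,stop_force=8));p=st("down");print(p[2]-T[2]+.7)
E
```

```text
10 [-0.2, 1.0, -2.4]
8 [-0.8, -0.3, -1.8]
6 [0.5, 0.8, -3.0]
4 [0.9, 0.1, -1.0]
2 [0.9, 0.4, -2.9]
0 [-0.5, 0.7, -1.8]
up [546.14 -22.06  32.7 ] 18.29 [546.09 -21.49  32.7 ] [ 0.3 -0.5 -2.6] 0.521 40.0
True
down 18.5 [546.33 -21.72  31.9 ] [1.3 0.2 4.4] 0.52 40.0
-0.10437098840728187
```

```bash
cat > lid.py <<'E'
from sw import *
B=[546.3,-22.2,.1315];_,rd=toolR(B[2],0,1)
YO=-32.5+75
def tip(th,r=150,pen=0):
    t=np.radians(th);n=np.array([np.sin(t),np.cos(t)]);q=np.array([128-r*np.cos(t),100+r*np.sin(t)])+n*(12+18*abs(np.sin(t))+pen)
    return boxpts(B,[[q[0],YO,q[1]]])[0]
E
python3 - <<'E'
from lid import *
move_gripper(.68);st("open")
p=observe()["tool_pos"];movel((p+[0,0,60]).tolist(),rate=100);st("r")
movel((p+[0,0,200]).tolist(),rate=220)
c=capture("wrist");cv2.imwrite("pics/w4.png",c["img"][:,:,::-1]);pickle.dump(c,open("c3.pkl","wb"));st("up")
for q in[boxpts(B,[[205,YO,345]])[0],tip(100,150,30),tip(45),tip(0)]:print(q.round(),solve_ik(q.tolist(),rd))
E
```

```text
open 18.92 [545.3  -21.91  30.91] [ 0.2  0.  -0.4] 0.678 0.0
r 19.67 [544.96 -21.84  90.64] [-0.3 -0.3 -0.5] 0.678 0.0
up 20.5 [544.1  -21.84 229.04] [ 0.9 -1.1  0.3] 0.677 0.0
[744.  47. 345.] [-16.45703816  32.53589981  17.69740009  67.43539072  -9.51793407
  81.39332149   7.57140944]
[752.  48. 237.] [-16.52263874  36.64525298  17.21853671  74.36412042 -10.79862157
  70.56356072   8.60694241]
[580.  25. 224.] [-18.87616733  19.60295303  16.4309194  102.30509596  -6.35699342
  58.99111255   7.46889182]
[519.  17. 112.] [-17.91668823  22.34218015  14.99749392 115.74129704  -8.30772258
  42.90737006   9.63959673]
```

View pics/w4.png

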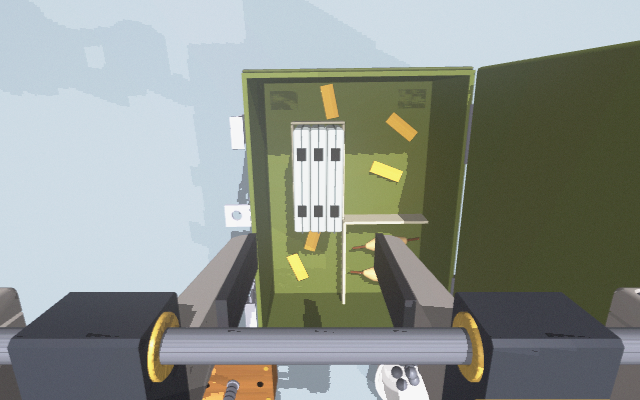

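The picture shows the three cases upright and level inside the well (293-343, 125-232), with the eye at (237,215). Next is the lid.

```bash
python3 - <<'E'
from lid import *
c=pickle.load(open("c3.pkl","rb"));print("eye",px2w(c,(237,215),72.5),"pred",boxpts(B,[[-82,-32.5,72.5]])[0])
print("pile top corners",[px2w(c,q,74).round(1).tolist() for q in((293,128),(343,128),(343,231),(294,231))])
p=observe()["tool_pos"]
move_gripper(0.0,20)
movel([p[0],p[1]+40,350],rd,rate=300)
movel(boxpts(B,[[205,YO,345]])[0].tolist(),rd,rate=250)
movel(tip(100,150,30).tolist(),rd,rate=200);st("behind")
for th in range(96,5,-8):
    movel(tip(th).tolist(),rd,rate=110)
    if th%24==0: st(th)
print(movel((tip(0)-[0,0,6]).tolist(),rd,rate=50,stop_force=15));st("shut")
movel((tip(0)+[0,0,60]).tolist(),rd,rate=200)
c=capture("scene");cv2.imwrite("pics/s5.png",crop(c,180,120,380,280,4)[:600,:800])
t=capture("top");pickle.dump((c,t),open("c4.pkl","wb"));st("e")
E
```

```text
eye [471.76954538 -64.77454787  72.5       ] pred [469.2694047  -65.17135543  72.5       ]
pile top corners [[517.0, 26.8, 74.0], [562.5, 32.9, 74.0], [578.1, -66.8, 74.0], [529.7, -73.4, 74.0]]
behind 23.7 [752.24  47.75 239.18] [-0.2  0.2  1.6] 0.006 0.0
96 24.22 [713.32  42.82 247.57] [-0.3 -0.2  0.5] 0.007 0.0
72 25.26 [649.29  34.38 251.75] [-0.4  0.9  0.7] 0.001 0.0
48 26.32 [587.06  26.15 228.6 ] [0.4 0.3 0.1] 0.001 0.0
24 27.4 [539.77  19.83 178.8 ] [ 0.1  0.5 -0.1] 0.006 0.0
True
shut 28.63 [520.15  17.17 112.35] [-2.5 -0.3 10.1] 0.009 5.4
e 29.18 [517.93  17.04 170.63] [-0.6  0.1  1. ] 0.007 0.0
```

View pics/s5.png

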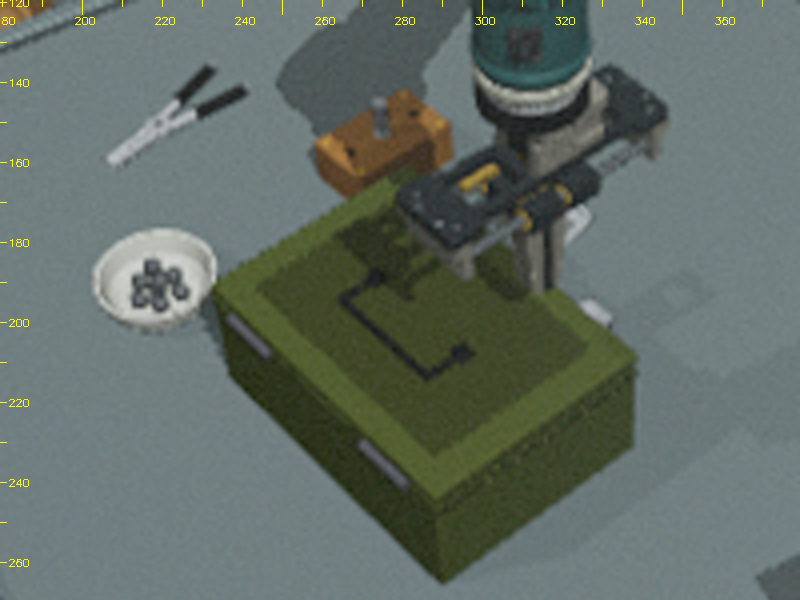

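The scene picture shows the lid flat and shut, with the bystanders (dish, pliers) in place. Now the hasp.

```bash
python3 - <<'E'
from lid import *
def hp(deg,r=22,pen=0):
    f=np.radians(deg);x=-67-r*np.sin(f)-(1.5-pen)*np.cos(f)-18;z=104-r*np.cos(f)+(1.5-pen)*np.sin(f)
    return boxpts(B,[[x,-32.5,z]])[0]
movel((hp(90)+[0,0,45]).tolist(),rd,rate=220)
movel((hp(105)+[0,0,6]).tolist(),rd,rate=120);st("a")
for f in range(95,-1,-10):movel(hp(max(f,0)).tolist(),rd,rate=60)
st("5")
print(movel(hp(0,pen=5).tolist(),rd,rate=25,stop_force=8));st("0");print("x local tip face",(observe()["tool_pos"]-boxpts(B,[[0,0,0]])[0])@ux+18)
# back off, up, and view
movel(hp(5,pen=-15).tolist(),rd,rate=80)
q=boxpts(B,[[-150,-32.5,200]])[0];R2=[180,0,np.degrees(B[2])]
movel((hp(5,pen=-25)+[0,0,60]).tolist(),rd,rate=200)
for s in(0,180):print(solve_ik(q.tolist(),[180,0,np.degrees(B[2])+s]),w2px(wcam(capture("wrist"),q,[180,0,np.degrees(B[2])+s]),boxpts(B,[[-82,-32.5,72.5],[-67,-32.5,104]])).round())
st("e")
E
```

```text
a 30.28 [446.08 -67.64 117.02] [ 0.   1.1 -0.9] 0.007 0.0
5 32.85 [463.13 -65.97  82.13] [-1.3  0.5  0.3] 0.005 0.3
False
0 33.27 [468.87 -65.13  81.66] [-5.  -0.4  0.1] 0.007 2.3
x local tip face -64.3903703240303
[-25.39255569   3.18272444  32.7742289  126.14442709  -2.21015437
  51.19952287 -73.73885196] [[316. 111.]
 [316.  91.]]
[ -1.74582666   3.8835148    7.84299009 124.88051694  -0.67877731
  51.27414848 104.03842437] [[315. 261.]
 [315. 293.]]
e 34.26 [437.93 -69.05 143.6 ] [-1.3 -0.1  0.2] 0.011 0.0
```

```bash
python3 - <<'E'
from lid import *
R2=[180,0,np.degrees(B[2])]
q=boxpts(B,[[-150,-32.5,190]])[0];move_pose(q.tolist(),R2);move_gripper(.5);c=capture("wrist");st("e")
q2=np.array([476.3,-301,190])-ux*55;movel(q2.tolist(),R2,rate=250);pause(.1);c2=capture("wrist");st("p")
pickle.dump((c,c2),open("c5.pkl","wb"))
u=w2px(c,boxpts(B,[[-82,-32.5,72.5]]))[0];v=w2px(c2,[[476.3,-301,78]])[0];print(u,v)
P=np.zeros((480,800,3),np.uint8)
for i,(k,w) in enumerate(((c,u),(c2,v))):
    x0,y0=int(w[0])-48,max(0,int(w[1])-58);print(x0,y0);im=crop(k,x0,y0,x0+97,y0+116,4);P[:im.shape[0],i*400:i*400+im.shape[1]]=im[:480]
cv2.imwrite("pics/w6.png",P)
E
```

```text
e 36.52 [401.84 -74.07 189.99] [0.2 0.1 0.3] 0.502 0.0
p 37.77 [ 422.08 -306.81  190.01] [-0.2  0.7 -0.6] 0.502 0.0
[314.78042595 112.2415817 ] [316.89577308 129.92680706]
266 54
268 71
```

View pics/w6.png

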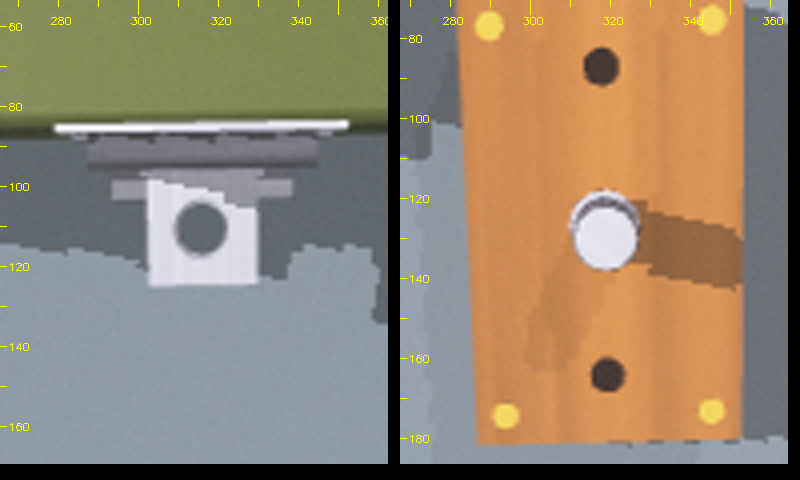

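The left half shows the hasp hanging over the staple with the eye at (316,110.8). The right half shows the pin's top at (318.8,130.3). Both were taken with the same camera and tool orientation, so the offset between them is reliable.

```bash
python3 - <<'E'
from lid import *
R2=[180,0,np.degrees(B[2])];c,c2=pickle.load(open("c5.pkl","rb"))
e=px2w(c,(316,110.75),72.5);p=px2w(c2,(318.75,130.25),78);print("eye",e,"pin",p)
g=np.array([p[0],p[1],0])-3*ux;z=lambda v,h:[v[0],v[1],h]
movel(z(g,100),R2,rate=200);print(movel(z(g,47),R2,rate=80,stop_force=6));st("at")
move_gripper(.05,20);st("grip")
movel(z(g,140),R2,rate=130);st("lift")
t=np.array([e[0],e[1],0])-3*ux
movel(z(t,140),R2,rate=220);movel(z(t,119),R2,rate=80);pause(.2);st("over")
print(movel(z(t,98),R2,rate=25,stop_force=4));st("in?")
E
```

```text
eye [470.54590393 -65.98511773  72.5       ] pin [ 476.24727169 -302.49617303   78.        ]
False
at 39.25 [ 473.36 -303.2    47.05] [-0.4 -0.   1.4] 0.499 0.0
grip 39.85 [ 473.37 -302.9    47.18] [0.  1.  1.2] 0.138 20.0
lift 40.72 [ 472.85 -302.38  139.33] [-0.6  0.1 -0.1] 0.136 20.0
over 42.55 [467.88 -66.53 119.33] [-0.   0.3  0.3] 0.135 20.0
False
in? 43.54 [467.7  -66.45  98.1 ] [ 0.4  0.5 -0.3] 0.136 20.0
```

```bash
python3 - <<'E'
from lid import *
o=observe()["tool_pos"];q=[467.6,-66.38]
print(movel(q+[73.0],rate=25,stop_force=5));p=st("seat")
movel([q[0],q[1],p[2]+.7],rate=20)
move_gripper(.45);st("open");pause(.2)
movel([q[0]-4,q[1],140],rate=100)
movel(boxpts(B,[[-150,-32.5,190]])[0].tolist(),rate=200);pause(.1)
c=capture("wrist");s=capture("scene");t=capture("top");P=np.zeros((560,800,3),np.uint8)
a=crop(c,266,54,366,174,4);P[:480,:400]=a
P[:400,400:]=cv2.resize(t["img"][60:220,290:450,::-1],(400,400),interpolation=cv2.INTER_CUBIC)
cv2.imwrite("pics/w7.png",P);st("e")
E
```

```text
True
seat 44.32 [467.47 -66.31  77.54] [-1.1  0.4  6.7] 0.133 20.0
open 45.16 [467.61 -66.36  78.24] [-0.  -0.3  0.4] 0.446 0.0
e 46.92 [402.   -74.15 189.32] [ 0.   0.2 -0.2] 0.451 0.0
```

View pics/w7.png

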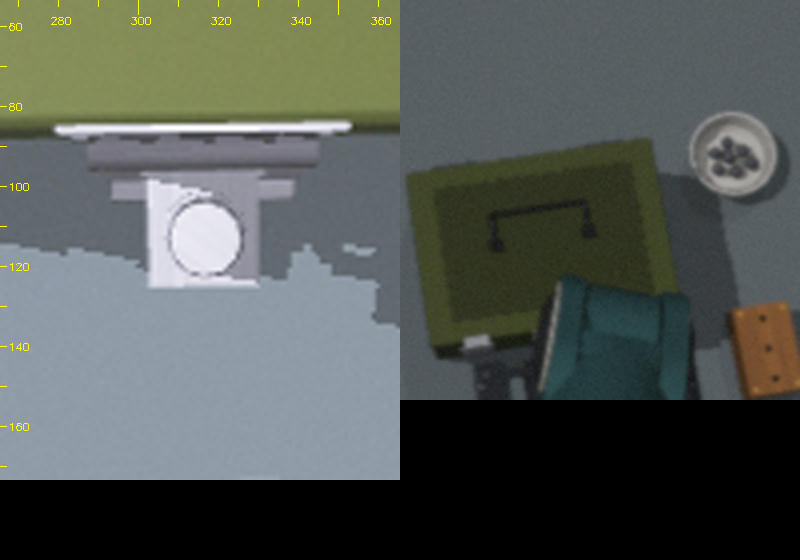

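The pin stands upright in the eye at (316,112). It seated at a TCP height of 77.5, exactly as predicted for the flange resting on the staple. The lid is shut, the hasp is down, and the dish is unmoved.

```bash
python3 -c "
from cell import *
print(close_job())"
```

```text
the job is handed in; nothing more can be done
None
```

The job is handed in after about 47 s of robot time: the three cases stand upright and home in the well, the lid is shut, the hasp is over the staple and the pin is seated in the eye. I kept clear of the reel, dish and pliers throughout, but didn't check the reel or pliers in the last pictures.

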